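# Load a thread reel between the cones of the bench winder

### The job

Take the brown thread reel out of the sloping reel rack, lay it in the V rest of the green thread winder between its two steel cones and let go of it, then push the sliding tailstock up until both cones hold the reel squarely, lifted clear of the rest, without forcing it. Leave the other reels and the things on the bench as they are.

Things in the scene. Friction and masses are not known exactly. Their poses are not given: they have to be found in the camera images.
- reel_brown: Reel of brown thread, lying in one of the rack's lanes against the lip, nothing behind it. Thread 40 mm across and 48 mm long between two white flanges, 48 mm across and 4 mm thick; 56 mm long over all; about 0.09 kg. A 16 mm bore in each end takes the winder's cones. Origin at the reel's centre; y is its axis, level. Grip it across the thread, between the flanges.
- rack: Reel rack, grey steel lanes between wooden cheeks, 288 mm wide (y), 165 deep (x), fixed. Floor slopes 12 degrees down to the front (-x). Four lanes 62 mm wide at y = -99, -33, 33, 99 mm. Origin under its middle; a front reel's centre is at x -46, z 59 mm, 24 mm off the floor. Lane walls 30 mm high, lip 26 mm; in each lane's middle a finger notch 38 mm wide leaves 6 mm of lip.
- winder: Bench thread winder, green, fixed, 120 mm deep (x), about 365 mm long (y). Its centre line runs along its y, at x = 0, 80 mm above the table. Headstock at y = -162 to -62 mm, 114 mm high, bobbin spindle on it to 146 mm; its fixed steel cone points to +y. The grey tailstock at the other end slides along two rods. Origin on the table under the middle of the rest.
- rest (a point): Centre of a reel laid in the rest, 77 mm above the table, reel axis along the winder's y. The rest is a shallow steel V, sides 30 degrees from level, 80 mm long, 35 mm wide, its edges 18 mm below this point. A reel may lie up to 5 mm either way along y from here. In the rest it lies 3 mm below the centre line; the cones lift it as they enter its bore.
- centres (a point): The place of the reel's centre once it is held between the cones: on the centre line, 12 mm nearer the headstock and 3 mm higher than point rest.
- head_tip (a point): Tip of the fixed headstock cone: 6 mm across at the tip, 22 mm across 9.5 mm behind it. It points to the winder's +y.
- tail_tip (a point): Tip of the tailstock's cone, the same cone, pointing to -y.
- tail_pad (a point): Centre of the outer face of the black palm pad (44 mm across) on the back of the tailstock, 80 mm above the table, facing the winder's +y: push here towards -y, with 10 to 25 N. The tailstock's upright is 40 mm wide and reaches 103 mm, a small drag lever on it 117 mm above the table.
- tailstock (a joint): Travel of the tailstock towards the headstock, m: 0 fully back, 0.095 its end stop. It starts between 0 and 0.025 and holds the reel at about 0.076. It slides against a drag of about 5 N and stays where it is left.
- reel_black: Black thread reel like the brown one (56 mm long, 48 mm across, white flanges), in another lane. To be left alone.
- reel_black2: Second black reel, behind the first in the same lane. To be left alone.
- reel_cream: Cream thread reel like the brown one (56 mm long, 48 mm across, white flanges), in another lane. To be left alone.
- reel_green: Dark green thread reel like the brown one (56 mm long, 48 mm across, white flanges), in another lane. To be left alone.
- last: Wooden shoe last, 254 mm long, 82 mm wide, 98 mm high, behind the winder. Origin under its middle, x towards the toe. To be left alone.
- hammer: Hammer, 260 mm long, lying on the bench in front of the winder. To be left alone.
- polish_tin: Red polish tin, 78 mm across, 27 mm high, behind the rack. Origin under its middle. To be left alone.
- glue_jar: Jar, 64 mm across, 85 mm high, in front of the rack. Origin under its middle. To be left alone.
Not all that is in view belongs to the job. There is more than one size of the reel_brown; the job needs the largest.

How it is judged (in metres and radians):
On the way:
1. the brown reel lies in the rest between the cones, let go, the tailstock still back (x of reel_brown in the frame of rest between -0.004 and 0.004 m and y of reel_brown in the frame of rest between -0.012 and 0.014 m and z of reel_brown in the frame of rest between -0.003 and 0.0022 m and angle between the y axis of reel_brown and the y axis of winder, either way round below 0.12 rad and contact force between the fingers and reel_brown below 0.2 N and value of joint tailstock below 0.06 m), for 0.2 s.
At the end, for the whole second after the job is handed in: The brown reel is held between the two cones: its centre within 2 mm of the centre line (a reel merely lying in the rest is 3 mm low) and within 4 mm of its place along it, its axis within 0.04 rad of the centre line, the tailstock pushed up to more than 70 mm of travel, the reel at rest (x of reel_brown in the frame of centres between -0.002 and 0.002 m and y of reel_brown in the frame of centres between -0.004 and 0.004 m and z of reel_brown in the frame of centres between -0.0018 and 0.002 m and angle between the y axis of reel_brown and the y axis of winder, either way round below 0.04 rad and value of joint tailstock above 0.07 m and linear speed of reel_brown below 0.02 m/s); the robot touches nothing.
It fails at once if another reel is moved more than 30 mm (distance of any of reel_black, reel_black2, reel_cream, reel_green from where it was at the start of the episode above 0.03 m).
It fails at once if the last, hammer, tin or jar is moved more than 40 mm (distance of any of last, hammer, polish_tin, glue_jar from where it was at the start of the episode above 0.04 m).
It fails at once if the reel is forced or thrown against the winder (more than 100 N between reel and winder in all) (contact force between reel_brown and winder above 100 N).
It also fails if it takes over 48 s, if anything falls off the work surface, if the arm or the gripper's body presses on something with over 40 N, if the wrist force passes 120 N, or if a joint passes its speed limit or range.

### The arm

A 6-joint arm with a two-finger parallel gripper is mounted at the origin on the work surface. World frame = base frame: x ahead of the robot, y to its left, z up, the work surface at z = 0. Lengths are in mm, angles in rad, forces in N, time in s.
With the tool pointing down it reaches from about 350 to 875 mm from the base axis. Payload 4.2 kg.
Tool frame: the origin (TCP) lies midway between the tips of the shut fingers; the grasp point (between the pads) lies 19 mm behind it (arm.tcp_to_grasp is the distance from the TCP to the grasp point, in mm); z points along the fingers, y is the line along which they close (so a half turn about z gives the same grasp; the last joint's range is limited). The gripper opens to 85 mm and grips with 20 to 120 N. Pads are 22 mm wide; open, the fingers measure 114 mm over their backs; the gripper's body (76 mm by 85 mm) begins 54 mm behind the grasp point. The pads swing forward as they close: fully open they stand 13 mm farther back than shut.
Start: joints at [-0.845, 0.385, 0.008, 0, -1.194, -0.259], TCP at [281.28, -558.104, 231.312] pointing down, gripper open.
Joint ranges: [-3.14, 3.14], [-1.21, 2.06], [-1.07, 1.41], [-3.16, 2.05], [-2.99, -0.16], [-3.1, 3.1]. Speed limits (rad/s): [2.79, 2.79, 3.14, 3.14, 3.14, 3.14].

### API

Orientations are given as a unit quaternion [x, y, z, w].
In Python, from bench import arm, get_image gives the robot as it stands.
- The arm moves only by the tool drive_tool, never from a script. Its argument "deltas" is a list of rows, each a list of 2 entries, a list of its own where there are three numbers: the shift along the tool's x, y, z in cm, then the turn, a rotation vector about the tool's x, y, z in degrees. In form: [[[x, y, z], [ax, ay, az]], ...]. A call has 1 to 12 rows; each row shifts and turns the commanded pose from where the row before left it, along the tool's axes as they then stand; what a row does not reach is not made up. A row lasts 1/10 s, in which the tool goes at most 50 mm and 8.59 degrees, less where a joint would pass 70% of its speed; a pose out of reach is approached as far as the arm can. A call with a gripper value outside its range is refused whole. "claw" is the finger opening in cm, from 0 to 8.54, set as the call begins (left out, the last holds). The fingers move at their own pace and stop on an object; the grip force is fixed at half the most. Time passes only in rows, so rows that do not move let the fingers close. It gives the time, the measured TCP pose, the force, the opening and the grip force at its end, in the units of the state.
- arm.read_state(): the state, without advancing time (a new reading comes with each control period).
- get_image(name): name is "side" or "top"; returns a dict with "img" (384x512x3 uint8, red, green, blue), "fx", "fy", "cx", "cy" (pixels), "eye" and "orientation" of the camera in the world. Camera axes: x right, y down, z forward; pixel columns grow to the right and rows downward; lengths in mm; the calibration is good to about 2 mm. A picture is of the moment at which its call begins. There is no depth.
- arm.job_done(): hands the job in; it is judged then, once.
The state is a dict: "clock": time; "joints": joint angles; "joint_vel": joint speeds; "joint_efforts": joint torques, N m; "position": TCP position; "ee_rot": TCP orientation; "contact_force": force on the tool from outside, world axes, zero at the start; "wrist_torque": the same for the moment, N m; "gripper_width": finger opening in mm; "grasp_force": force on a finger pad.
Only numpy, scipy, OpenCV 4.12 (cv2) and the standard library are available. Lean on these libraries where they do the work, as an engineer would, in place of code of your own. Each camera call takes 0.05 s, during which the arm holds its last target. There are 200 camera calls.

## Working session

There is one attempt and no reset: what is moved stays moved. The work goes in short steps, Python scripts to look and compute and a tool call to move; the robot and the scene stay as the last step left them, time stands still between calls to the robot, and variables do not carry over. Pictures are saved under pics/ and viewed, at most 10 in all, crops included, and the job is handed in when it is done.

Besides the shell and the picture viewer there is one more tool, called after ">>>" as a command line: name --argument value ..., lists and objects as JSON in quotes. drive_tool: Moves the arm, as the interface text tells. Its arguments: {"type":"object","properties":{"deltas":{"type":"array"},"claw":{"type":"number"}},"required":["deltas"]}

```bash
mkdir -p pics; cat > h.py <<'E'
import numpy as np, cv2, json
from scipy.spatial.transform import Rotation as R
from bench import arm, get_image
def grab(n,fn=None):
    d=get_image(n)
    if fn: cv2.imwrite('pics/'+fn,d['img'][:,:,::-1])
    return d
def ray(d,u,v):
    o=np.array(d['orientation']);r=R.from_quat(o) if o.size==4 else R.from_matrix(o)
    return np.array(d['eye'],float), r.apply([(u-d['cx'])/d['fx'],(v-d['cy'])/d['fy'],1])
def onz(d,u,v,z):
    e,k=ray(d,u,v); return e+k*(z-e[2])/k[2]
def tri(d1,p1,d2,p2):
    e1,k1=ray(d1,*p1);e2,k2=ray(d2,*p2);k1/=np.linalg.norm(k1);k2/=np.linalg.norm(k2)
    s=np.linalg.lstsq(np.c_[k1,-k2],e2-e1,rcond=None)[0]
    a=e1+s[0]*k1;b=e2+s[1]*k2
    return (a+b)/2,np.linalg.norm(a-b)
E
python3 - <<'E'
from h import *
import pickle
D={n:grab(n) for n in('side','top')}
pickle.dump(D,open('d0.pkl','wb'))
for n,d in D.items():
    print(n,{k:d[k] for k in d if k!='img'})
    cv2.imwrite(f'pics/{n}0.png',cv2.resize(d['img'][:,:,::-1],(800,600),interpolation=cv2.INTER_CUBIC))
print(arm.read_state())
E
```

```text
side {'fx': 351.66801500971155, 'fy': 351.66801500971155, 'cx': 258.59398827124215, 'cy': 192.33188917335022, 'eye': array([475.81242351, 897.38845628, 783.17251382]), 'orientation': array([-0.02959747,  0.90422611, -0.42565153,  0.01788615])}
top {'fx': 418.0362885241932, 'fy': 418.0362885241932, 'cx': 252.9081028046286, 'cy': 190.20431912334917, 'eye': array([ 372.05954824,   97.24014625, 1511.6376991 ]), 'orientation': array([-0.70541509,  0.70649778, -0.038403  ,  0.04213842])}
{'clock': 0.1, 'joints': array([-8.45426804e-01,  3.85515492e-01,  6.75344568e-03, -4.43512609e-04,
       -1.19401368e+00, -2.58583870e-01]), 'joint_vel': array([ 0.00120133, -0.00235413,  0.00337256,  0.00237243,  0.00111346,
        0.00101832]), 'joint_efforts': array([-7.74627224e-04, -3.93319666e+01,  1.88929331e+01,  4.19787258e+00,
       -2.60412089e-03, -7.81985932e-06]), 'position': array([ 281.03052916, -557.66180013,  230.30454593]), 'ee_rot': array([-2.31199990e-01,  9.72905721e-01,  9.69685763e-04, -2.85828639e-04]), 'contact_force': array([ 0.06650504,  0.48482748, -0.88702066]), 'wrist_torque': array([-0.01084124, -0.0312632 , -0.04152681]), 'grasp_force': 0.0, 'gripper_width': 85.73738135823628}
```

View pics/top0.png

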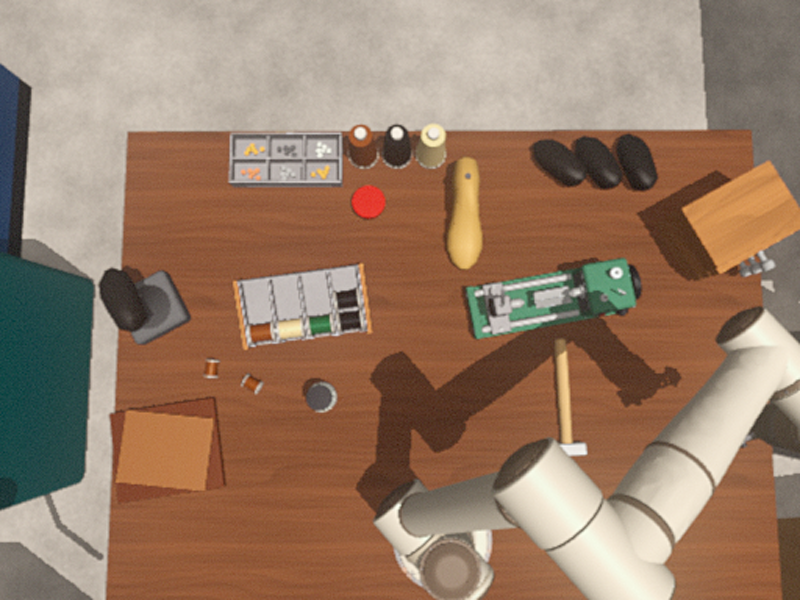

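View pics/side0.png

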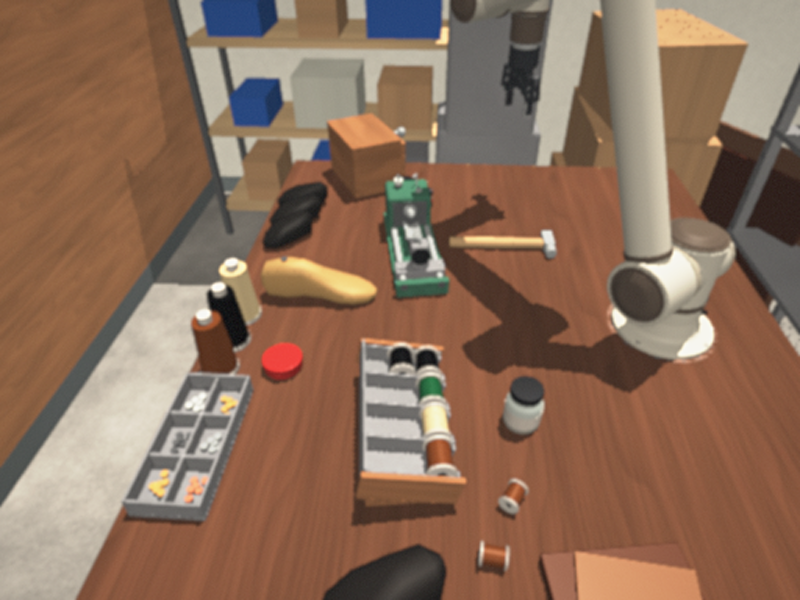

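Both views show these candidates (800x600 top pixels). Brown reels are in the rack lane at (260,332), loose on the bench at (212,368), and loose at (252,383). The rack one is clearly larger and lies against the lip, so it fits the description. I'll confirm it in an enlarged crop.

```bash
python3 - <<'E'
from h import *
import pickle
D=pickle.load(open('d0.pkl','rb'))
def c(n,u,v,w,h):
    return cv2.resize(D[n]['img'][v:v+h,u:u+w,::-1],(400,300),interpolation=cv2.INTER_CUBIC)
cv2.imwrite('pics/crop.png',np.vstack([np.hstack([c('top',130,160,120,90),c('top',295,155,120,90)]),np.hstack([c('side',220,212,148,111),c('side',210,110,104,78)])]))
E
```

```text
(no output)
```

View pics/crop.png

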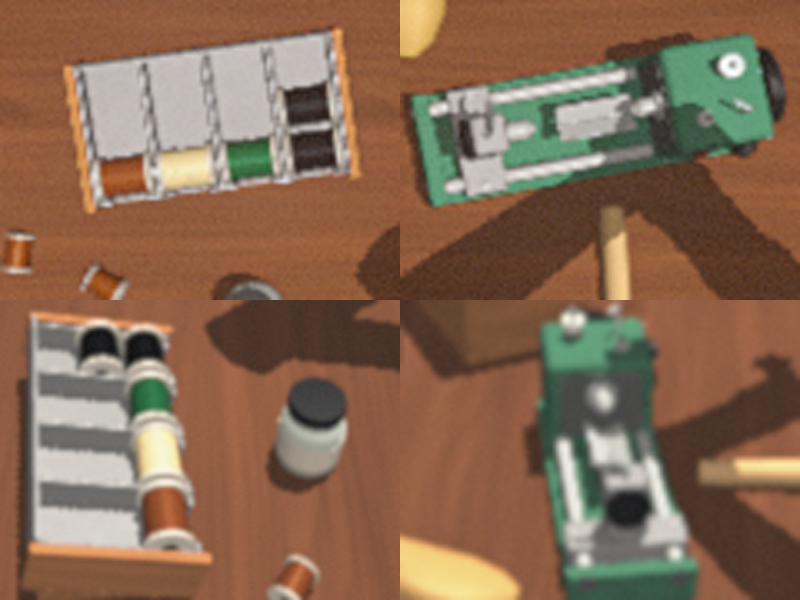

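The crops confirm it: the brown reel in the leftmost lane (crop 124,175) matches its 56 mm neighbours, and the two loose ones are much smaller. Next I'll measure with masks.

```bash
cat > m.py <<'E'
from h import *
def blob(d,lo,hi,box,amin=12):
    hsv=cv2.cvtColor(d['img'],cv2.COLOR_RGB2HSV); u,v,w,h=box
    m=np.zeros(hsv.shape[:2],np.uint8); m[v:v+h,u:u+w]=cv2.inRange(hsv,np.array(lo),np.array(hi))[v:v+h,u:u+w]
    n,l,s,c=cv2.connectedComponentsWithStats(m)
    out=[]
    for i in range(1,n):
        if s[i,4]>=amin:
            ct=np.argwhere(l==i)[:,::-1].astype(np.float32)
            out.append((s[i,4],c[i].round(1),s[i,:4],cv2.minAreaRect(ct)))
    return sorted(out,key=lambda t:-t[0])
E
python3 - <<'E'
from m import *
import pickle
D=pickle.load(open('d0.pkl','rb'));T,S=D['top'],D['side']
for n,d,p in(('brownT',T,(167,212)),('cheekT',T,(155,200)),('cheekT2',T,(235,190)),('brownS',S,(282,291)),('cheekS',S,(270,307)),('creamT',T,(185,210)),('greenT',T,(205,207)),('headT',T,(400,180)),('wood',T,(170,240)),('woodS',S,(330,290)),('baseS',S,(268,186)),('tanS',S,(300,241))):
    print(n,cv2.cvtColor(d['img'],cv2.COLOR_RGB2HSV)[p[1]-1:p[1]+2,p[0]-1:p[0]+2].reshape(-1,3).mean(0).round())
bt=(145,165,95,65)
print('T green thread',blob(T,(55,90,20),(85,255,255),bt)[:2])
print('T cream',blob(T,(15,60,150),(32,160,255),bt)[:2])
print('T winder green',blob(T,(60,80,20),(90,255,255),(295,155,120,70))[:3])
print('S winder green',blob(S,(60,80,20),(90,255,255),(235,105,70,85))[:3])
print('S green thread',blob(S,(55,90,20),(85,255,255),(225,215,80,110))[:2])
print('S cream',blob(S,(15,60,150),(32,160,255),(225,215,80,110))[:2])
print('S black pad',blob(S,(0,0,0),(180,255,60),(255,150,30,25))[:3])
E
```

```text
brownT [ 12. 181. 170.]
cheekT [ 27.  58. 187.]
cheekT2 [ 13. 153. 172.]
brownS [ 10. 168. 180.]
cheekS [ 12. 145. 193.]
creamT [ 25.  62. 244.]
greenT [ 67. 119. 133.]
headT [ 73.  97. 157.]
wood [ 11. 150. 144.]
woodS [ 10. 138. 152.]
baseS [73. 90. 84.]
tanS [ 10. 138. 151.]
T green thread [(np.int32(111), array([204.4, 207.4]), array([199, 202,  12,  12], dtype=int32), ((204.2692413330078, 207.34616088867188), (9.413575172424316, 11.7669677734375), 78.69007110595703))]
T cream [(np.int32(140), array([185.1, 210. ]), array([178, 204,  15,  13], dtype=int32), ((185.00770568847656, 210.06155395507812), (11.287160873413086, 13.395750999450684), 82.87498474121094)), (np.int32(15), array([151.3, 192.9]), array([150, 189,   3,   9], dtype=int32), ((151.0, 193.0), (8.0, 2.0), 90.0))]
T winder green [(np.int32(701), array([389.6, 181.6]), array([373, 166,  34,  34], dtype=int32), ((389.6839599609375, 182.51199340820312), (31.841611862182617, 29.426658630371094), 79.69515228271484)), (np.int32(320), array([341.9, 193.4]), array([324, 180,  45,  25], dtype=int32), ((346.0560302734375, 191.8
[... 645 characters left out ...]
20], dtype=int32), ((258.4038391113281, 155.51922607421875), (19.611614227294922, 2.941741943359375), 78.69007110595703))]
S green thread [(np.int32(124), array([274.7, 247.1]), array([269, 242,  13,  12], dtype=int32), ((275.0, 247.5), (11.0, 12.0), 90.0))]
S cream [(np.int32(78), array([272.8, 267.6]), array([270, 260,   6,  17], dtype=int32), ((272.5, 268.0), (16.0, 5.0), 90.0)), (np.int32(44), array([284.3, 267.5]), array([282, 261,   5,  15], dtype=int32), ((284.4199523925781, 267.94000244140625), (14.424979209899902, 3.3941125869750977), 81.8698959350586))]
S black pad [(np.int32(80), array([268.8, 163.8]), array([264, 160,  11,   9], dtype=int32), ((269.0, 164.0), (8.0, 10.0), 90.0))]
```

```bash
python3 - <<'E'
from m import *
import pickle
D=pickle.load(open('d0.pkl','rb'));T,S=D['top'],D['side']
bT=blob(T,(7,165,110),(16,255,255),(158,200,24,24))[0];bS=blob(S,(6,155,110),(16,255,255),(265,275,35,32))[0]
print(bT,bS)
def tr(n,a,b): print(n,*[np.round(x,1) for x in tri(T,a,S,b)])
tr('brown',bT[1],bS[1]); tr('green',(204.4,207.4),(274.7,247.1)); tr('cream',(185.1,210),(278,267.6))
for n,p in(('brown',bT[1]),('cream',(185.1,210)),('green',(204.4,207.4))): print(n,onz(T,*p,79)[:2].round(1))
def ct(x,y):return (295+(x-400)/3.3333-.35,155+y/3.3333-.35)
def cs(x,y):return (210+(x-400)/3.846-.37,110+(y-300)/3.846-.37)
tr('rest',ct(592,118),cs(610,450))
tr('tailtip',ct(533,130),cs(625,480)) 
tr('pad?',ct(467,137),cs(628,508))
for n,x,y,z in(('headTL',662,52,114),('headTR',750,38,114),('headBR',772,138,114),('headBL',672,157,114),('rodL1',438,108,60),('rodL2',455,187,60),('rodR1',630,75,60),('rodR2',603,162,60),('baseL1',413,97,20),('baseL2',435,205,20),('rest',592,118,55)):
    print(n,onz(T,*ct(x,y),z)[:2].round(1))
def big(d,u,v,w,h): return cv2.resize(d['img'][v:v+h,u:u+w,::-1],(800,600),interpolation=cv2.INTER_CUBIC)
cv2.imwrite('pics/wt.png',big(T,296,155,120,90)); cv2.imwrite('pics/ws.png',big(S,228,128,80,60))
E
```

```text
(np.int32(108), array([166.2, 212.5]), array([161, 207,  12,  12], dtype=int32), ((166.16000366210938, 212.61997985839844), (9.758074760437012, 11.172287940979004), 81.8698959350586)) (np.int32(179), array([280.9, 289. ]), array([274, 282,  16,  15], dtype=int32), ((281.26556396484375, 288.68621826171875), (13.868596076965332, 14.36686897277832), 85.2363510131836))
brown [460.9 402.1  79.9] 2.8
green [479.1 271.4  78.2] 4.4
cream [469.5 337.8  77.5] 2.6
brown [459.6 402.4]
cream [468.1 337.7]
green [476.9 271.4]
rest [ 538.3 -242.9   56. ] 0.6
tailtip [ 522.6 -179.1   63.9] 5.1
pad? [ 515.2 -107.7   81.3] 2.0
headTL [ 599.1 -302.1]
headTR [ 613.3 -391.7]
headBR [ 511.4 -409.6]
headBL [ 492.4 -308.5]
rodL1 [549. -81.]
rodL2 [466.  -97.4]
rodR1 [ 583.5 -283.1]
rodR2 [ 491.9 -252.1]
baseL1 [565.9 -59.1]
baseL2 [449.4 -81. ]
rest [ 538.7 -243.2]
```

View pics/wt.png

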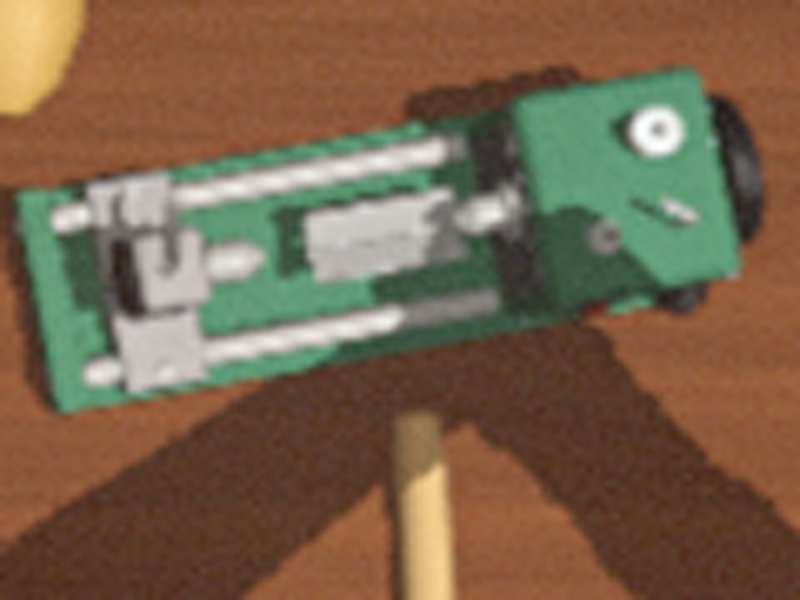

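View pics/ws.png

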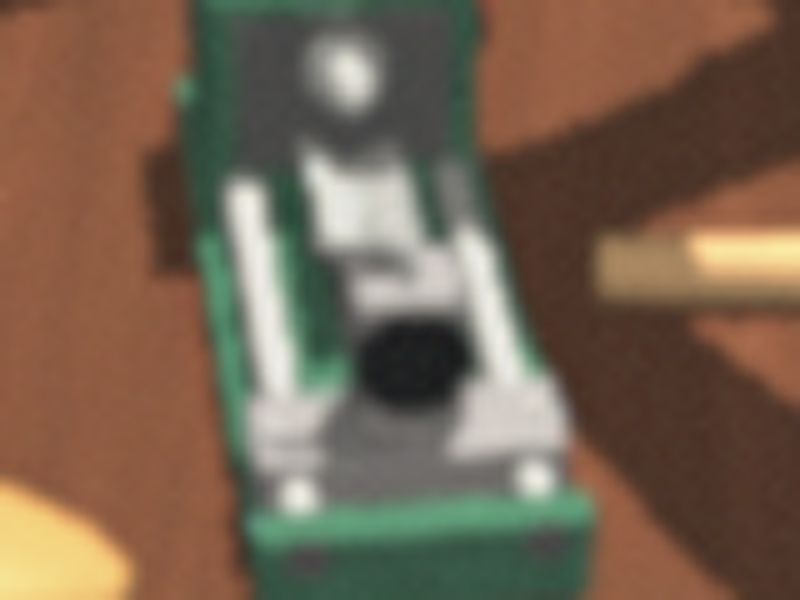

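The top view shows the rod end caps at (55,220) and (85,375), and the V rest from about (312,246) to (464,220). The side view shows the pad at (413,362) and the rod caps at (300,497) and (537,480). I'll triangulate these.

```bash
python3 - <<'E'
from m import *
import pickle
D=pickle.load(open('d0.pkl','rb'));T,S=D['top'],D['side']
t=lambda x,y:(296+x/6.6667-.43,155+y/6.6667-.43)
s=lambda x,y:(228+x/10-.45,128+y/10-.45)
def tr(n,a,b):
    r=tri(T,t(*a),S,s(*b));print(n,r[0].round(1),r[1].round(1));return r[0]
a=tr('rodend+x',(55,220),(300,500));b=tr('rodend-x',(88,375),(537,483))
c=tr('rest left edge +x',(305,212),(318,250));d=tr('rest left -x',(318,280),(425,243))
tr('headcone tip?',(455,222),(352,100)); tr('headcone mid',(485,212),(345,78))
p=lambda x,y,z:onz(T,*t(x,y),z)[:2]
for z,n,q,w in((60,'rod1',(65,218),(450,148)),(60,'rod2',(100,372),(400,318)),(55,'restN',(305,212),(450,188)),(55,'restS',(318,280),(445,258)),(114,'head',(540,310),(740,270)),(114,'headN',(520,102),(695,70)),(20,'base',(60,410),(600,312)),(20,'baseN',(20,192),(425,125))):
    A,B=p(*q,z),p(*w,z);v=A-B;print(n,A.round(1),B.round(1),'yaw deg',np.degrees(np.arctan2(-v[0],v[1])).round(2))
print('rest left mid',p(312,246,57),'tail cone tip',p(263,257,80),'head tip',p(455,220,80),'pad top edge',p(113,240,100),p(128,315,85))
print('rest ctr',p(387,233,52))
# reels line yaw
P=np.array([onz(T,*q,79)[:2] for q in((166.2,212.5),(185.1,210),(204.4,207.4))]);v=P[0]-P[2];print('rack yaw',np.degrees(np.arctan2(-v[0],v[1])))
ck=[onz(T,130+x/3.333-.35,160+y/3.333-.35,60)[:2] for x,y in((70,68),(90,210),(340,30),(356,176))]
for i in(0,2):
    v=ck[i]-ck[i+1];print('cheek',ck[i].round(),ck[i+1].round(),np.degrees(np.arctan2(v[1],v[0])))
E
```

```text
rodend+x [550.5 -75.1  43.7] 2.6
rodend-x [468.3 -91.5  42.4] 2.8
rest left edge +x [ 552.4 -203.6   63. ] 3.3
rest left -x [ 514.7 -209.2   64.2] 0.5
headcone tip? [ 544.3 -276.2   84.4] 2.9
headcone mid [ 548.6 -291.6   85. ] 1.5
rod1 [548.2 -78.4] [ 584.9 -281.2] yaw deg 10.25
rod2 [467.4 -95.4] [ 495.3 -252.3] yaw deg 10.1
restN [ 551.8 -205.2] [ 564.3 -281.8] yaw deg 9.33
restS [ 515.8 -211.1] [ 527.3 -278. ] yaw deg 9.74
head [ 494.6 -309.7] [ 514.7 -410.8] yaw deg 11.2
headN [ 600.4 -303.2] [ 616.7 -392.4] yaw deg 10.32
base [449.7 -79. ] [ 501.8 -369.1] yaw deg 10.18
baseN [567.2 -59.2] [ 603.3 -278.5] yaw deg 9.35
rest left mid [ 533.53483116 -208.03031426] tail cone tip [ 525.31582905 -177.79756661] head tip [ 544.36339912 -277.35150228] pad top edge [532.02142346 -97.83114378] [ 494.96990137 -106.92106298]
rest ctr [ 540.90549366 -248.70445834]
rack yaw 7.53421546512951
cheek [575. 464.] [426. 439.] 9.441859364689826
cheek [615. 179.] [461. 162.] 6.4353864487831025
```

>>> drive_tool --deltas '[[[0,0,0],[0,0,-8]],[[0,0,0],[0,0,-8]],[[0,0,0],[0,0,-8]],[[0,0,0],[0,0,-8]],[[0,0,0],[0,0,-8]],[[0,0,0],[0,0,-8]],[[0,0,0],[0,0,-8]],[[0,0,0],[0,0,-8]],[[0,0,0],[0,0,-7]],[[0,0,0],[0,0,0]]]' --claw 7

```text
clock: 1.1
position: [281.1, -557.8, 230.7]
ee_rot: [0.753, -0.658, -0.001, -0.0]
contact_force: [-0.6, 0.0, 0.8]
gripper_width: 69.9
grasp_force: 0.0
```

>>> drive_tool --deltas '[[[-2,-0.6,0],[0,0,0]],[[-4,-1.3,0],[0,0,0]],[[-4,-1.3,0],[0,0,0]],[[-4,-1.3,0],[0,0,0]],[[-4,-1.3,0],[0,0,0]],[[-4,-1.3,0],[0,0,0]],[[-4,-1.3,0],[0,0,0]],[[-4,-1.3,0],[0,0,0]],[[-4,-1.3,0],[0,0,0]],[[-4,-1.3,0],[0,0,0]],[[-4,-1.3,0],[0,0,0]],[[-4,-1.3,0],[0,0,0]]]'

```text
clock: 2.3
position: [366.7, -80.6, 231.5]
ee_rot: [0.752, -0.659, 0.0, -0.0]
contact_force: [1.9, 0.3, -0.4]
gripper_width: 69.8
grasp_force: 0.0
```

>>> drive_tool --deltas '[[[-4,-1.3,0],[0,0,0]],[[-4,-1.3,0],[0,0,0]],[[-4,-1.3,0],[0,0,0]],[[-4,-1.3,0],[0,0,0]],[[-4,-1.3,0],[0,0,0]],[[-4,-1.3,0],[0,0,0]],[[-4,-1.3,0],[0,0,0]],[[-4,-1.3,0],[0,0,0]],[[-4,-1.3,0],[0,0,0]],[[-4,-1.3,0],[0,0,0]],[[-3,-1,0],[0,0,0]],[[0,0,0],[0,0,0]]]'

```text
clock: 3.5
position: [448.0, 366.0, 230.0]
ee_rot: [0.753, -0.658, 0.0, 0.0]
contact_force: [-0.7, -1.0, -0.3]
gripper_width: 69.6
grasp_force: 0.0
```

>>> drive_tool --deltas '[[[-2,-1,0],[0,0,0]],[[-1.46,-0.7,2],[0,0,0]],[[0,0,3],[0,0,0]],[[0,0,3],[0,0,0]],[[0,0,3],[0,0,0]],[[0,0,1.5],[0,0,0]],[[0,0,0],[0,0,0]]]' --claw 6.4

```text
clock: 4.2
position: [458.6, 397.0, 103.5]
ee_rot: [0.752, -0.659, 0.0, 0.003]
contact_force: [0.4, 0.5, -1.1]
gripper_width: 64.2
grasp_force: 0.0
```

```bash
python3 - <<'E'
from m import *
T=grab('top');S=grab('side');print(arm.read_state()['position'])
f=lambda d,u,v,w,h:cv2.resize(d['img'][v:v+h,u:u+w,::-1],(400,400),interpolation=cv2.INTER_CUBIC)
cv2.imwrite('pics/a.png',np.hstack([f(T,130,165,70,70),f(S,240,230,80,80)]))
E
```

```text
[460.16915667 399.04929692 106.78483155]
```

View pics/a.png

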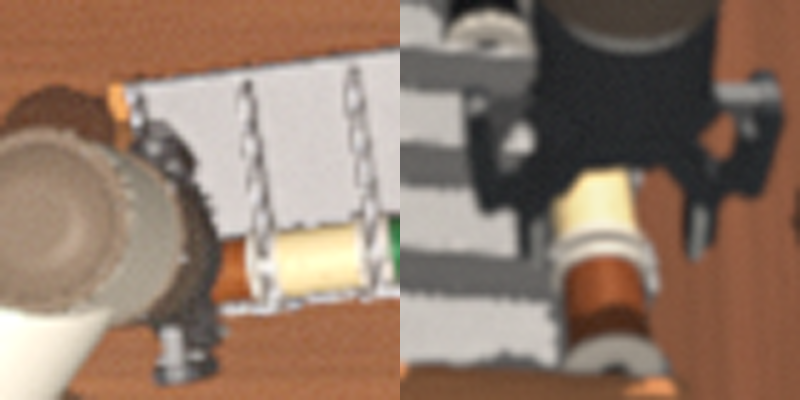

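The gripper straddles the brown reel: tips at about (532,240) and (697,250), reel at about (605,290) in the side half. I'll descend.

>>> drive_tool --deltas '[[[-0.3,0,1],[0,0,0]],[[0,0,1],[0,0,0]],[[0,0,1],[0,0,0]],[[0,0,1],[0,0,0]],[[0,0,1],[0,0,0]],[[0,0,0.7],[0,0,0]],[[0,0,0.4],[0,0,0]],[[0,0,0],[0,0,0]],[[0,0,0],[0,0,0]]]'

```text
clock: 5.2
position: [459.7, 402.5, 45.5]
ee_rot: [0.753, -0.658, 0.0, -0.0]
contact_force: [0.8, 0.7, 0.7]
gripper_width: 63.8
grasp_force: 0.0
```

```bash
python3 -c "
from m import *
s=arm.read_state();print(s['position'],s['contact_force'])"
```

```text
[459.65267874 402.45104066  45.49755428] [0.79870126 0.71995554 0.69438026]
```

No contact so far. I'll close the fingers and lift.

>>> drive_tool --deltas '[[[0,0,0],[0,0,0]],[[0,0,0],[0,0,0]],[[0,0,0],[0,0,0]],[[0,0,0],[0,0,0]],[[0,0,0],[0,0,0]],[[0,0,0],[0,0,0]],[[0,0,0],[0,0,0]],[[0,0,0],[0,0,0]],[[0,0,0],[0,0,0]]]' --claw 3

```text
clock: 6.1
position: [460.6, 403.1, 46.3]
ee_rot: [0.753, -0.658, 0.0, -0.002]
contact_force: [4.9, 0.5, 5.3]
gripper_width: 38.5
grasp_force: 60.5
```

>>> drive_tool --deltas '[[[0,0,-0.5],[0,0,0]],[[0,0,-1],[0,0,0]],[[0,0,-1.5],[0,0,0]],[[0,0,-2],[0,0,0]],[[0,0,-3],[0,0,0]],[[0,0,-3],[0,0,0]],[[0,0,-3],[0,0,0]],[[0,0,-2],[0,0,0]],[[0,0,0],[0,0,0]],[[0,0,0],[0,0,0]]]'

```text
clock: 7.1
position: [457.9, 401.5, 204.1]
ee_rot: [0.753, -0.658, -0.001, 0.002]
contact_force: [1.3, 0.1, -1.5]
gripper_width: 38.5
grasp_force: 60.8
```

```bash
python3 - <<'E'
from m import *
T=grab('top');S=grab('side');s=arm.read_state();print(s['position'],s['grasp_force'],s['contact_force'])
for b in blob(S,(6,155,60),(16,255,255),(225,150,130,150),20)[:4]: print(b)
f=lambda d,u,v,w,h:cv2.resize(d['img'][v:v+h,u:u+w,::-1],(400,400),interpolation=cv2.INTER_CUBIC)
cv2.imwrite('pics/b.png',np.hstack([f(T,130,165,100,100),f(S,230,190,120,120)]))
E
```

```text
[458.08389545 401.25090045 203.08936059] 60.76171517372131 [-0.53288112 -0.50343632 -0.18973206]
(np.int32(174), array([285. , 243.3]), array([278, 236,  16,  16], dtype=int32), ((284.8499755859375, 242.9499969482422), (14.283557891845703, 15.556349754333496), 81.8698959350586))
```

View pics/b.png

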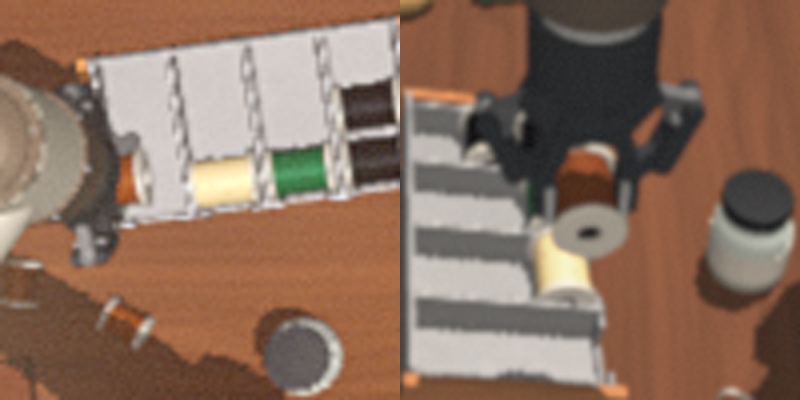

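The reel is held; its near bore is at (588,232) in the right half and its far flange at (150,183) in the left half. Next I'll work out the reel's offset from the TCP.

```bash
python3 - <<'E'
from m import *
T=grab('top');S=grab('side');p=arm.read_state()['position']
e,k=ray(S,230+188*.3-.35,190+232*.3-.35)
for y in(425,429,433):
    q=e+k*(y-e[1])/k[1]; print('bore',y,q.round(1),'centre',(q-28*np.array([-.134,.991,0])-p).round(1))
print('far face',(onz(T,130+150/4-.38,165+183/4-.38,215)-p).round(1))
# axis end points: target
y=np.array([-np.sin(np.radians(10.1)),np.cos(np.radians(10.1))]);rest=np.array([538.5,-246]);print('rest+2',rest+2*y)
E
```

```text
bore 425 [455.8 425.  215.9] centre [ 1.  -4.3 12.5]
bore 429 [456.  429.  220.7] centre [ 1.1 -0.3 17.3]
bore 433 [456.2 433.  225.5] centre [ 1.3  3.7 22.1]
far face [ -0.7 -30.8  11.6]
rest+2 [ 538.14926655 -244.03099364]
```

>>> drive_tool --deltas '[[[0,0,0],[0,0,-2.4]],[[1,0.05,0],[0,0,0]],[[2,0.1,0],[0,0,0]],[[3,0.15,0],[0,0,0]],[[4,0.2,0],[0,0,0]],[[4,0.2,0],[0,0,0]],[[4,0.2,0],[0,0,0]],[[4,0.2,0],[0,0,0]],[[4,0.2,0],[0,0,0]],[[4,0.2,0],[0,0,0]],[[4,0.2,0],[0,0,0]],[[4,0.2,0],[0,0,0]]]'

```text
clock: 8.5
position: [506.6, 21.9, 205.4]
ee_rot: [0.766, -0.642, -0.0, 0.0]
contact_force: [0.4, 1.0, -0.5]
gripper_width: 38.3
grasp_force: 60.8
```

>>> drive_tool --deltas '[[[4,0.2,0],[0,0,0]],[[4,0.2,0],[0,0,0]],[[4,0.2,0],[0,0,0]],[[4,0.2,0],[0,0,0]],[[4,0.2,0],[0,0,0]],[[3,0.2,0],[0,0,0]],[[2,0.2,0],[0,0,0]],[[1,0.1,0],[0,0,0]],[[0,0,0],[0,0,0]],[[0,0,0],[0,0,0]],[[0,0,0],[0,0,0]]]'

```text
clock: 9.6
position: [538.5, -232.8, 205.4]
ee_rot: [0.767, -0.641, -0.0, -0.0]
contact_force: [0.2, -0.3, -1.3]
gripper_width: 38.2
grasp_force: 60.8
```

>>> drive_tool --deltas '[[[0.85,0.23,1],[0,0,0]],[[0,0,2],[0,0,0]],[[0,0,2],[0,0,0]],[[0,0,2],[0,0,0]],[[0,0,2],[0,0,0]],[[0,0,1],[0,0,0]],[[0,0,0],[0,0,0]],[[0,0,0],[0,0,0]],[[0,0,0],[0,0,0]]]'

```text
clock: 10.5
position: [538.8, -242.6, 106.5]
ee_rot: [0.767, -0.642, 0.001, -0.0]
contact_force: [1.2, -0.2, -1.1]
gripper_width: 38.4
grasp_force: 60.8
```

```bash
python3 - <<'E'
from m import *
T=grab('top');S=grab('side');s=arm.read_state();print(s['position'],s['grasp_force'],s['contact_force'])
f=lambda d,u,v,w,h:cv2.resize(d['img'][v:v+h,u:u+w,::-1],(400,400),interpolation=cv2.INTER_CUBIC)
cv2.imwrite('pics/c.png',np.hstack([f(T,300,145,100,100),f(S,230,120,70,70)]))
E
```

```text
[ 538.59990054 -242.60123155  106.41080397] 60.7579779624939 [ 0.79693508 -0.06282205  0.17860852]
```

View pics/c.png

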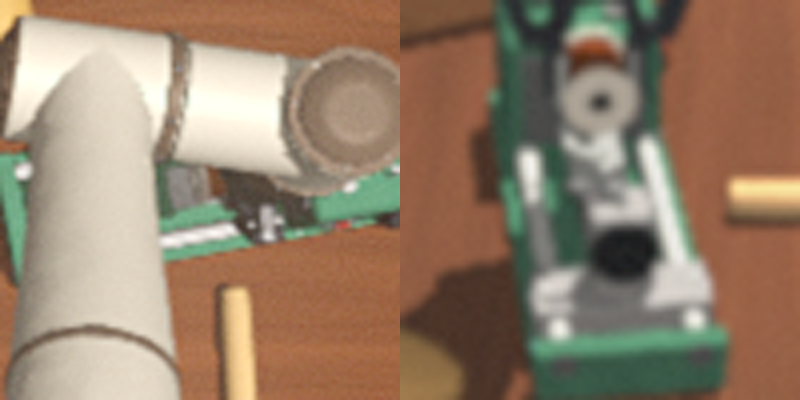

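The near bore is at (600,100) in the side half and the pad at (625,252). I'll check the offset from these.

```bash
python3 - <<'E'
from m import *
T=grab('top');S=grab('side');p=arm.read_state()['position']
n=lambda x,y:(230+(x-400)*.175-.41,120+y*.175-.41)
yw=np.array([-.1754,.9845,0])
for y in(-222,-218,-214,-210):
    e,k=ray(S,*n(600,101));q=e+k*(y-e[1])/k[1];print('bore',q.round(1),'ctr-tcp',(q-28*yw-p).round(1))
e,k=ray(S,*n(625,252));q=e+k*(80-e[2])/k[2];print('pad',q.round(1), 'centreline x at y=-246:',q[0]+.178*(q[1]+246))
E
```

```text
bore [ 535.7 -222.   118.3] ctr-tcp [ 2.3 -7.  12.2]
bore [ 535.5 -218.   120.7] ctr-tcp [ 2.1 -3.  14.6]
bore [ 535.3 -214.   123.1] ctr-tcp [ 1.9  1.  17. ]
bore [ 535.1 -210.   125.4] ctr-tcp [ 1.7  5.  19.4]
pad [ 514.1 -109.5   80. ] centreline x at y=-246: 538.355432413462
```

>>> drive_tool --deltas '[[[0,0.18,0.8],[0,0,0]],[[0,0,0.8],[0,0,0]],[[0,0,0.8],[0,0,0]],[[0,0,0.6],[0,0,0]],[[0,0,0.5],[0,0,0]],[[0,0,0.3],[0,0,0]],[[0,0,0],[0,0,0]],[[0,0,0],[0,0,0]]]'

```text
clock: 11.5
position: [536.4, -242.9, 67.4]
ee_rot: [0.767, -0.642, 0.0, -0.0]
contact_force: [0.4, -0.1, -1.0]
gripper_width: 38.1
grasp_force: 60.8
```

>>> drive_tool --deltas '[[[0,0,0.1],[0,0,0]],[[0,0,0.1],[0,0,0]],[[0,0,0],[0,0,0]],[[0,0,0],[0,0,0]]]'

```text
clock: 11.9
position: [536.4, -242.8, 65.6]
ee_rot: [0.767, -0.642, 0.0, -0.0]
contact_force: [0.6, 0.8, 0.7]
gripper_width: 38.4
grasp_force: 61.0
```

>>> drive_tool --deltas '[[[0,0,0.1],[0,0,0]],[[0,0,0],[0,0,0]],[[0,0,0],[0,0,0]]]'

```text
clock: 12.2
position: [536.9, -243.0, 65.1]
ee_rot: [0.767, -0.642, 0.001, -0.0]
contact_force: [0.8, 0.6, 4.4]
gripper_width: 38.1
grasp_force: 61.4
```

>>> drive_tool --deltas '[[[0,0,0.1],[0,0,0]],[[0,0,0],[0,0,0]],[[0,0,0],[0,0,0]]]'

```text
clock: 12.5
position: [537.4, -243.0, 64.8]
ee_rot: [0.767, -0.642, 0.001, -0.0]
contact_force: [-0.5, 0.9, 8.3]
gripper_width: 38.1
grasp_force: 62.0
```

It is touching, and the V is nudging it towards +x. I'll follow that and settle.

>>> drive_tool --deltas '[[[0,-0.15,0.05],[0,0,0]],[[0,0,0.05],[0,0,0]],[[0,0,0],[0,0,0]],[[0,0,0],[0,0,0]]]'

```text
clock: 12.9
position: [537.6, -243.0, 64.6]
ee_rot: [0.767, -0.641, 0.0, 0.0]
contact_force: [-4.0, 2.2, 14.4]
gripper_width: 37.8
grasp_force: 62.3
```

>>> drive_tool --deltas '[[[0,0,0],[0,0,0]],[[0,0,0],[0,0,0]],[[0,0,0],[0,0,0]],[[0,0,0],[0,0,0]],[[0,0,0],[0,0,0]],[[0,0,0],[0,0,0]]]' --claw 6

```text
clock: 13.5
position: [537.6, -242.5, 62.0]
ee_rot: [0.767, -0.642, -0.0, 0.0]
contact_force: [0.2, 0.4, 0.5]
gripper_width: 59.9
grasp_force: 0.0
```

>>> drive_tool --deltas '[[[0,0,-0.5],[0,0,0]],[[0,0,-1],[0,0,0]],[[0,0,-2],[0,0,0]],[[0,0,-3],[0,0,0]],[[0,0,-4],[0,0,0]],[[0,0,-4],[0,0,0]],[[0,0,-2],[0,0,0]],[[0,0,0],[0,0,0]]]'

```text
clock: 14.3
position: [539.6, -243.2, 232.7]
ee_rot: [0.767, -0.642, 0.004, -0.002]
contact_force: [-0.3, -0.6, -0.2]
gripper_width: 59.9
grasp_force: 0.0
```

```bash
python3 - <<'E'
from m import *
T=grab('top');S=grab('side');s=arm.read_state();print(s['position'])
f=lambda d,u,v,w,h:cv2.resize(d['img'][v:v+h,u:u+w,::-1],(400,400),interpolation=cv2.INTER_CUBIC)
cv2.imwrite('pics/d.png',np.hstack([f(T,300,145,100,100),f(S,230,120,70,70)]))
E
```

```text
[ 537.46699126 -242.32371979  228.00063248]
```

View pics/d.png

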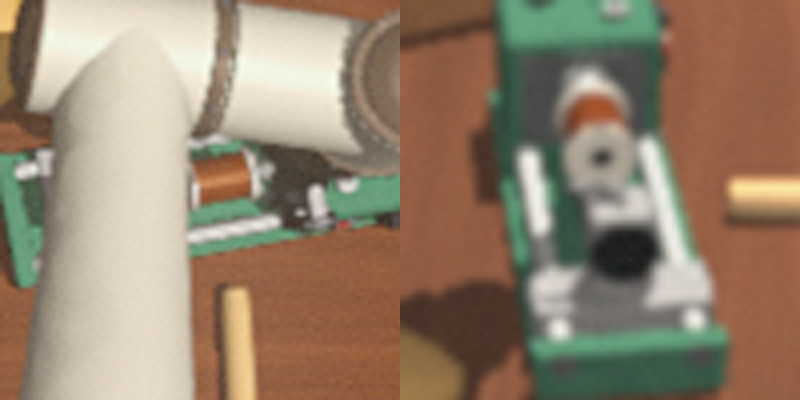

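The reel lies squarely in the rest (top half 228,180; bore at 600,155 in the side half), with the head cone just behind it. Next I'll bring the closed fingers behind the pad.

>>> drive_tool --deltas '[[[-1,0,0],[0,0,0]],[[-2,0,0],[0,0,0]],[[-3,0,0],[0,0,0]],[[-3.5,0,0],[0,0,0]],[[-3,0,0],[0,0,0]],[[-2.5,0,0],[0,0,0]],[[-1.6,0,0],[0,0,0]],[[0,0,0],[0,0,0]],[[0,0,0],[0,0,0]],[[0,0,0],[0,0,0]]]' --claw 0

```text
clock: 15.4
position: [508.2, -79.5, 226.7]
ee_rot: [0.767, -0.642, -0.0, 0.001]
contact_force: [-0.1, -0.2, 0.2]
gripper_width: -0.2
grasp_force: 0.0
```

>>> drive_tool --deltas '[[[0,0,2],[0,0,0]],[[0,0,3],[0,0,0]],[[0,0,3],[0,0,0]],[[0,0,3],[0,0,0]],[[0,0,2],[0,0,0]],[[0,0,1.5],[0,0,0]],[[0,0,1],[0,0,0]],[[0,0,0.5],[0,0,0]],[[0,0,0],[0,0,0]],[[0,0,0],[0,0,0]]]'

```text
clock: 16.4
position: [509.0, -79.3, 67.9]
ee_rot: [0.767, -0.642, 0.0, -0.0]
contact_force: [0.6, -0.7, 0.1]
gripper_width: 0.2
grasp_force: 0.0
```

>>> drive_tool --deltas '[[[0.5,0,0],[0,0,0]],[[0.5,0,0],[0,0,0]],[[0.5,0,0],[0,0,0]],[[0.5,0,0],[0,0,0]],[[0.5,0,0],[0,0,0]],[[0.5,0,0],[0,0,0]],[[0.5,0,0],[0,0,0]],[[0.5,0,0],[0,0,0]],[[0,0,0],[0,0,0]]]'

```text
clock: 17.3
position: [515.9, -118.7, 67.7]
ee_rot: [0.767, -0.642, 0.0, -0.0]
contact_force: [-0.8, 1.2, 1.1]
gripper_width: -0.1
grasp_force: 0.8
```

>>> drive_tool --deltas '[[[0.4,0,0],[0,0,0]],[[0.4,0,0],[0,0,0]],[[0.4,0,0],[0,0,0]],[[0.4,0,0],[0,0,0]],[[0.4,0,0],[0,0,0]],[[0,0,0],[0,0,0]]]'

```text
clock: 17.9
position: [519.4, -138.2, 67.7]
ee_rot: [0.767, -0.642, 0.0, -0.0]
contact_force: [-0.4, 3.2, 1.8]
gripper_width: 0.0
grasp_force: 1.4
```

>>> drive_tool --deltas '[[[0.2,0,0],[0,0,0]],[[0.2,0,0],[0,0,0]],[[0.2,0,0],[0,0,0]],[[0.2,0,0],[0,0,0]],[[0.2,0,0],[0,0,0]],[[0,0,0],[0,0,0]]]'

```text
clock: 18.5
position: [521.1, -147.6, 67.7]
ee_rot: [0.767, -0.642, 0.0, -0.0]
contact_force: [-0.6, 3.5, 3.0]
gripper_width: -0.3
grasp_force: 2.4
```

>>> drive_tool --deltas '[[[0.2,0,0],[0,0,0]],[[0.2,0,0],[0,0,0]],[[0,0,0],[0,0,0]]]'

```text
clock: 18.8
position: [521.6, -150.2, 67.7]
ee_rot: [0.767, -0.642, -0.0, -0.001]
contact_force: [-1.8, 12.4, 5.1]
gripper_width: -0.1
grasp_force: 5.8
```

>>> drive_tool --deltas '[[[0.1,0,0],[0,0,0]],[[0,0,0],[0,0,0]],[[0,0,0],[0,0,0]]]'

```text
clock: 19.1
position: [521.5, -150.3, 67.6]
ee_rot: [0.767, -0.642, -0.001, -0.001]
contact_force: [-1.5, 16.5, 7.3]
gripper_width: -0.2
grasp_force: 7.9
```

```bash
python3 - <<'E'
from m import *
T=grab('top');S=grab('side');s=arm.read_state();print(s['position'],s['contact_force'])
f=lambda d,u,v,w,h:cv2.resize(d['img'][v:v+h,u:u+w,::-1],(400,400),interpolation=cv2.INTER_CUBIC)
cv2.imwrite('pics/e.png',np.hstack([f(T,320,155,70,70),f(S,240,115,50,50)]))
E
```

```text
[ 521.55308351 -150.37034048   67.66495892] [-2.60681298 14.80268706  7.70538009]
```

View pics/e.png

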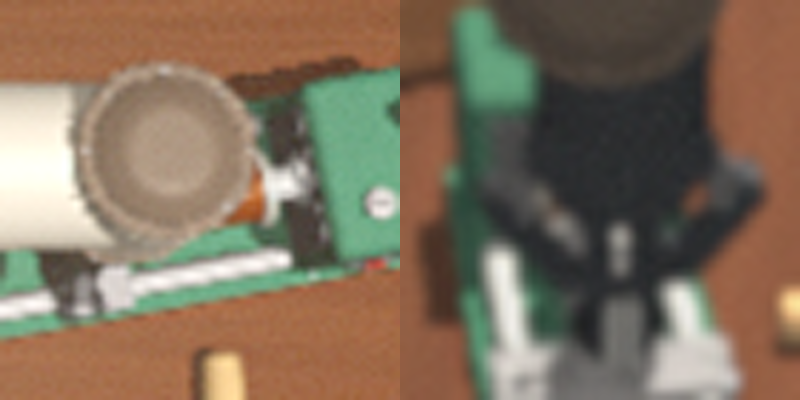

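The last view shows the reel's head-side flange at (265,205) in the left half, next to the head cone. I'll back off and measure the reel and pad by masks.

>>> drive_tool --deltas '[[[-0.5,0,0],[0,0,0]],[[-1,0,0],[0,0,0]],[[-2,0,-1],[0,0,0]],[[-1,0,-3],[0,0,0]],[[0,0,-4],[0,0,0]],[[0,0,-4],[0,0,0]],[[0,-4,-3],[0,0,0]],[[0,-4,0],[0,0,0]],[[0,-4,0],[0,0,0]],[[0,-4,0],[0,0,0]],[[0,-4,0],[0,0,0]],[[0,0,0],[0,0,0]]]'

```text
clock: 20.4
position: [713.5, -72.7, 213.4]
ee_rot: [0.767, -0.642, -0.001, 0.001]
contact_force: [-1.4, -0.5, -0.6]
gripper_width: 0.1
grasp_force: 0.0
```

```bash
python3 - <<'E'
from m import *
import pickle
T=grab('top');S=grab('side');s=arm.read_state();print(s['position'])
pickle.dump({'top':T,'side':S},open('d1.pkl','wb'))
C=np.array([538.3,-246]);yw=np.array([-.1754,.9845]);xw=np.array([.9845,.1754])
pr=lambda q:((q[:2]-C)@xw).round(1),
def W(q): return ((q[:2]-C)@xw).round(1),((q[:2]-C)@yw).round(1)
bT=blob(T,(5,140,60),(16,255,255),(325,165,55,45),15);bS=blob(S,(4,140,60),(16,255,255),(245,120,45,40),15)
for n,b in(('T',bT),('S',bS)):
    for x in b[:3]: print(n,x[0],x[1],x[2],x[3])
if bT: print('thread top',W(onz(T,*bT[0][1],100)))
if bT and bS: q,e=tri(T,bT[0][1],S,bS[0][1]);print(q,e,W(q))
for b in blob(S,(0,0,0),(180,255,60),(240,120,50,60))[:5]:
    print('pad?',b[0],b[1],b[2],'W@80',W(onz(S,*b[1],80)))
D=pickle.load(open('d0.pkl','rb'));print('pad0',W(onz(D['side'],268.8,163.8,80)))
E
```

```text
[710.32896139 -73.37145809 215.12318703]
T 372 [344.  169.5] [325 165  54  14] ((351.5, 171.5), (13.0, 53.0), 90.0)
T 128 [358.9 188.4] [352 183  14  12] ((358.7099914550781, 188.46998596191406), (10.465181350708008, 12.303659439086914), 81.8698959350586)
T 95 [368.9 207.5] [351 204  29   6] ((365.0, 206.5), (5.0, 28.0), 90.0)
S 24 [262.8 136.6] [259 135   9   4] ((263.0, 136.5), (8.0, 3.0), -0.0)
thread top (np.float64(71.8), np.float64(27.3))
[ 568.53778067 -195.12407767  142.34734705] 56.73284130846656 (np.float64(38.7), np.float64(44.8))
pad? 73 [266.4 154.7] [261 151  11   9] W@80 (np.float64(1.9), np.float64(81.6))
pad0 (np.float64(0.7), np.float64(139.2))
```

```bash
python3 - <<'E'
from m import *
import pickle
D=pickle.load(open('d1.pkl','rb'));T,S=D['top'],D['side']
C=np.array([538.3,-246]);yw=np.array([-.1754,.9845]);xw=np.array([.9845,.1754])
W=lambda q:((q[:2]-C)@xw).round(1).item(),((q[:2]-C)@yw).round(1).item()
W=lambda q:[round(float((q[:2]-C)@a),1) for a in(xw,yw)]
print('thread ctr T',W(onz(T,358.9,188.4,98)))
# intensity profile along the centre line in the top image at z=100 (reel top)
def proj(d,P):
    o=R.from_quat(d['orientation']);c=o.inv().apply(P-d['eye']);return c[0]/c[2]*d['fx']+d['cx'],c[1]/c[2]*d['fy']+d['cy']
hsv=cv2.cvtColor(T['img'],cv2.COLOR_RGB2HSV)
ys=np.arange(-66,60,3)
for off in(-10,0,10):
    P=[np.r_[C+off*xw+y*yw,95] for y in ys];uv=np.array([proj(T,p) for p in P],np.float32)
    smp=cv2.remap(hsv,uv[None,:,0],uv[None,:,1],cv2.INTER_LINEAR)[0]
    print(off,' '.join(f'{y}:{s[1]}/{s[2]}' for y,s in zip(ys,smp)))
u,v=map(int,proj(S,np.r_[C+16*yw,80]));print('bore proj held',proj(S,np.r_[C+16*yw,80]),'if low',proj(S,np.r_[C+16*yw,77]))
g=cv2.cvtColor(S['img'],cv2.COLOR_RGB2GRAY);print(g[v-14:v+8,u-10:u+11])
E
```

```text
Traceback (most recent call last):
NameError: name 'q' is not defined
```

```bash
cat > w.py <<'E'
from m import *
import pickle
C=np.array([538.3,-246]);yw=np.array([-.1754,.9845]);xw=np.array([.9845,.1754])
W=lambda q:[round(float((q[:2]-C)@a),1) for a in(xw,yw)]
def proj(d,P):
    o=R.from_quat(d['orientation']);c=o.inv().apply(P-d['eye']);return c[0]/c[2]*d['fx']+d['cx'],c[1]/c[2]*d['fy']+d['cy']
E
python3 - <<'E'
from w import *
D=pickle.load(open('d1.pkl','rb'));T,S=D['top'],D['side']
print('thread ctr T',W(onz(T,358.9,188.4,98)))
hsv=cv2.cvtColor(T['img'],cv2.COLOR_RGB2HSV)
ys=np.arange(-66,60,3)
for off in(-8,0,8):
    uv=np.array([proj(T,np.r_[C+off*xw+y*yw,95]) for y in ys],np.float32)
    smp=cv2.remap(hsv,uv[None,:,0],uv[None,:,1],cv2.INTER_LINEAR)[0]
    print(off,' '.join(f'{y}:{s[1]}/{s[2]}' for y,s in zip(ys,smp)))
a=proj(S,np.r_[C+16*yw,80]);u,v=map(int,a);print('bore held',a,'if low',proj(S,np.r_[C+16*yw,77]))
g=cv2.cvtColor(S['img'],cv2.COLOR_RGB2GRAY);print(u,v);print(g[v-14:v+8,u-10:u+11])
E
```

```text
thread ctr T [-0.7, -9.9]
-8 -66:45/77 -63:31/81 -60:25/103 -57:17/131 -54:16/157 -51:14/173 -48:11/177 -45:10/180 -42:7/193 -39:9/201 -36:32/189 -33:97/166 -30:180/168 -27:191/166 -24:183/165 -21:184/164 -18:183/165 -15:181/166 -12:183/167 -9:184/165 -6:189/161 -3:188/164 0:183/166 3:184/167 6:182/167 9:146/175 12:72/195 15:48/197 18:43/149 21:27/129 24:18/148 27:13/172 30:13/182 33:12/181 36:11/182 39:13/188 42:15/183 45:15/187 48:14/195 51:13/199 54:14/200 57:15/203
0 -66:29/99 -63:16/110 -60:17/140 -57:15/150 -54:14/172 -51:11/206 -48:10/224 -45:11/224 -42:10/223 -39:11/222 -36:23/210 -33:105/190 -30:154/186 -27:164/188 -24:158/189 -21:153/192 -18:152/193 -15:149/195 -12:153/192 -9:156/188 -6:154/189 -3:152/192 0:155/193 3:156/192 6:163/190 9:132/194 12:67/208 15:25/209 18:17/177 21:18/152 24:12/201 27:10/227 30:9/225 33:10/223 36:11/221 39:12/213 42:13/195 45:13/178 48:16/195 51:14/199 54:13/192 57:15/170
8 -66:40/81 -63:22/106 -60:17/145 -57:16/156 -54:17/142 -51:17/142 -48:18/140 -45:20/143 -42:22/164 -39:24/186 -36:45/182 -33:107/150 -30:198/144 -27:206/142 -24:194/148 -21:18
[... 1687 characters left out ...]
7  82 104 122 123 125 122 120 115 122 145 184 206 209 194 177
  204 226 201]
 [118  82  75  83 113 138 137 143 152 153 152 150 161 184 206 213 203 193
  215 233 226]
 [150  86  72  78 106 132 134 150 181 195 195 191 192 199 208 213 209 201
  208 230 231]
 [166  93  71  75  91 112 120 146 185 203 205 200 197 196 197 199 195 184
  187 224 231]
 [168  97  72  74  79  91 103 129 163 176 173 168 161 158 158 161 157 149
  162 215 234]
 [182 113  80  73  73  80  92 106 124 126 117 110 103  97  99 103 104 108
  140 204 234]
 [206 144 102  80  73  77  87  90  90  80  66  55  51  50  49  53  60  76
  123 189 231]
 [227 176 120  90  77  77  83  80  67  50  38  34  34  31  31  32  37  52
  101 172 225]]
```

The measurements put the reel centre about 11 mm towards the headstock (held place 12) and the tailstock travel near 73 mm. I'll make one more gentle push, to about 20–24 N, so it is fully seated.

>>> drive_tool --deltas '[[[0,4,0],[0,0,0]],[[0,4,0],[0,0,0]],[[0,4,0],[0,0,0]],[[0,4,0],[0,0,0]],[[0,4,0],[0,0,0]],[[0,0,4],[0,0,0]],[[0,0,4],[0,0,0]],[[0,0,4],[0,0,0]],[[0,0,2],[0,0,0]],[[0,0,1],[0,0,0]],[[0,0,0],[0,0,0]],[[0,0,0],[0,0,0]]]'

```text
clock: 21.7
position: [514.3, -108.8, 68.7]
ee_rot: [0.767, -0.642, 0.001, -0.001]
contact_force: [0.4, 0.2, -0.6]
gripper_width: -0.2
grasp_force: 0.0
```

>>> drive_tool --deltas '[[[1,0,0],[0,0,0]],[[1,0,0],[0,0,0]],[[1,0,0],[0,0,0]],[[0.5,0,0],[0,0,0]],[[0.3,0,0],[0,0,0]],[[0.2,0,0],[0,0,0]],[[0,0,0],[0,0,0]],[[0,0,0],[0,0,0]]]'

```text
clock: 22.5
position: [520.7, -147.9, 67.3]
ee_rot: [0.767, -0.642, -0.0, 0.0]
contact_force: [-0.7, 0.2, -0.2]
gripper_width: 0.0
grasp_force: 0.0
```

>>> drive_tool --deltas '[[[0.2,0,0],[0,0,0]],[[0.1,0,0],[0,0,0]],[[0.1,0,0],[0,0,0]],[[0,0,0],[0,0,0]],[[0,0,0],[0,0,0]]]'

```text
clock: 23.0
position: [521.1, -150.1, 67.3]
ee_rot: [0.767, -0.642, -0.001, -0.001]
contact_force: [-1.3, 9.8, 2.4]
gripper_width: -0.3
grasp_force: 4.5
```

>>> drive_tool --deltas '[[[0.1,0,0],[0,0,0]],[[0,0,0],[0,0,0]],[[0,0,0],[0,0,0]]]'

```text
clock: 23.3
position: [521.2, -150.3, 67.3]
ee_rot: [0.767, -0.642, -0.001, -0.001]
contact_force: [-2.7, 12.8, 4.3]
gripper_width: -0.0
grasp_force: 6.5
```

>>> drive_tool --deltas '[[[0.1,0,0],[0,0,0]],[[0.1,0,0],[0,0,0]],[[0,0,0],[0,0,0]],[[0,0,0],[0,0,0]]]'

```text
clock: 23.7
position: [521.2, -150.6, 67.4]
ee_rot: [0.767, -0.642, -0.002, -0.001]
contact_force: [-3.2, 20.8, 6.7]
gripper_width: -0.2
grasp_force: 10.5
```

>>> drive_tool --deltas '[[[0.05,0,0],[0,0,0]],[[0,0,0],[0,0,0]],[[0,0,0],[0,0,0]]]'

```text
clock: 24.0
position: [521.2, -150.7, 67.4]
ee_rot: [0.767, -0.642, -0.002, -0.002]
contact_force: [-5.0, 22.4, 7.6]
gripper_width: -0.1
grasp_force: 11.6
```

>>> drive_tool --deltas '[[[-0.5,0,0],[0,0,0]],[[-1,0,0],[0,0,0]],[[-2,0,-1],[0,0,0]],[[-1,0,-3],[0,0,0]],[[0,0,-4],[0,0,0]],[[0,0,-4],[0,0,0]],[[0,-4,-3],[0,0,0]],[[0,-4,0],[0,0,0]],[[0,-4,0],[0,0,0]],[[0,-4,0],[0,0,0]],[[0,-4,0],[0,0,0]],[[0,0,0],[0,0,0]]]'

```text
clock: 25.2
position: [714.1, -74.9, 213.7]
ee_rot: [0.767, -0.642, -0.001, 0.001]
contact_force: [-0.7, 0.6, -1.7]
gripper_width: -0.0
grasp_force: 0.0
```

>>> drive_tool --deltas '[[[0,0,0],[0,0,0]],[[0,0,0],[0,0,0]],[[0,0,0],[0,0,0]],[[0,0,0],[0,0,0]],[[0,0,0],[0,0,0]]]'

```text
clock: 25.7
position: [710.6, -76.1, 218.2]
ee_rot: [0.767, -0.642, 0.0, -0.0]
contact_force: [-0.4, -0.6, -0.0]
gripper_width: 0.3
grasp_force: 0.0
```

```bash
python3 - <<'E'
from w import *
T=grab('top');S=grab('side')
b=[x for x in blob(T,(5,140,60),(16,255,255),(345,176,25,24),40)][0];print(b[0],b[1],W(onz(T,*b[1],98)))
p=blob(S,(0,0,0),(180,255,60),(240,140,50,35))[0];print('pad',p[1],W(onz(S,*p[1],80)))
hsv=cv2.cvtColor(T['img'],cv2.COLOR_RGB2HSV)
ys=np.arange(-45,25,.5)
for off in(-12,-8,-4,0,4,8,12):
    uv=np.array([proj(T,np.r_[C+off*xw+y*yw,97]) for y in ys],np.float32)
    s=cv2.remap(hsv,uv[None,:,0],uv[None,:,1],cv2.INTER_LINEAR)[0][:,1]; k=ys[s>95]; print(off,k.min(),k.max(),(k.min()+k.max())/2)
# low (resting) vs now in the side view: flange/thread white-brown edge rows via saved crop d.png
E
```

```text
129 [358.9 188.4] [-0.7, -9.9]
pad [266.4 154.8] [2.0, 82.2]
-12 -31.5 11.5 -10.0
-8 -32.5 11.0 -10.75
-4 -32.5 11.0 -10.75
0 -32.5 11.0 -10.75
4 -33.0 11.0 -11.0
8 -32.5 11.5 -10.5
12 -32.0 12.5 -9.75
```

```bash
python3 -c "
from bench import arm
print(arm.job_done())"
```

```text
the job is handed in; nothing more can be done
None
```

I handed the job in at about 26 s: the brown reel was laid in the rest and let go, then the tailstock was pushed up with about 22 N until it stopped. By camera it sits squarely, within about 1.5 mm of its held place along the line, but its 3 mm lift is inferred from that firm stop, not measured. The hand-in gave no verdict.

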